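# Clear the balance and hold the bottle ready over its pan

### The arm

A 6-joint arm with a two-finger parallel gripper is mounted at the origin on a cart in front of the work surface, level with it; the furniture and walls round the work are solid. World frame = base frame: x ahead of the robot, y to its left, z up, the work surface at z = 0. Lengths are in m, angles in rad, forces in N, time in s.
With the tool pointing down it reaches from about 0.375 to 0.975 m from the base axis. Payload 3.8 kg.
Tool frame: the origin (TCP) lies midway between the tips of the shut fingers; the grasp point (between the pads) lies 19 mm behind it; x points along the fingers, y is the direction in which the jaws open and shut, and the axes are right-handed (so a half turn about x gives the same grasp; the last joint's range is limited). The gripper opens to 88 mm and grips with 3 to 60 N. Pads are 18 mm wide; open, the fingers measure 123 mm over their backs; the gripper's body (75 mm by 187 mm) begins 45 mm behind the grasp point.
Start: joints at [1.165, 0.264, 1.604, -0, 1.274, -0.037], TCP at [0.243, 0.63, 0.219] pointing down, gripper open.
Joint ranges: [-2.63, 2.63], [-0.94, 2.18], [0.31, 2.57], [-1.31, 4.45], [0, 2.66], [-2.55, 2.55]. Speed limits (rad/s): [2.57, 2.57, 3.14, 3.14, 3.14, 3.14].

### API

Orientations are given as a rotation vector (axis times angle).
In Python, from cell import manip, inverse_kinematics, cams, order gives the robot as it stands. Calls block until the motion is done:
- manip.move_pose(position, orientation): joint-space move of the TCP to a pose.
- manip.move_linear(position, rate=0.15, rot=None): straight line of the TCP; rot=None keeps the orientation; rate is the mean speed in m/s.
- manip.set_joints(angles): joint-space move.
- manip.set_gripper(opening, force=None): finger opening in m; force is the grip in N (None keeps the last); returns when the fingers have stopped.
- manip.dwell(seconds).
- inverse_kinematics(position, orientation): joint angles nearest the present ones, or None.
- manip.state(): the state.
- cams.capture(name): name is "scene" or "top" or "wrist"; returns a dict with "image" (420x560x3 uint8, blue, green, red), "z_map" (420x560 float32, m along the optical axis (not along the pixel's ray), 0 where there is no reading), "intrinsics" (3x3 intrinsics, pixels), "position" and "orientation" of the camera in the world; the wrist camera has in their place "T_tool_cam" (4x4, takes a point from camera to tool coordinates, whose origin is the TCP and whose axes are the tool frame's). Camera axes: x right, y down, z forward; pixel columns grow to the right and rows downward; lengths in m; the calibration is good to about 2 mm. A picture is of the moment at which its call begins: read the wrist's pose just before it.
A pose or a line that the arm cannot do raises manip.IKError and nothing moves.
- order.close_job(): hands the job in, once; it reports no verdict.
The state is a dict: "clock": time; "joint_pos": joint angles; "joint_velocities": joint speeds; "tau": joint torques, N m; "tool_pos": TCP position; "tcp_rot": TCP orientation; "contact_force": force on the tool from outside, world axes, zero at the start; "moment": the same for the moment, N m; "gripper_width": finger opening in m.
Only numpy, scipy, OpenCV 4.12 (cv2) and the standard library are available. Lean on these libraries where they do the work, as an engineer would, in place of code of your own. Each camera call takes 0.05 s, during which the arm holds its last target.

### The job

The balance check is over: take the blue-banded check weight off the balance pan and set it upright, fully home, in its own blue-labelled socket of the weight store, and let go of it. Then fetch the amber bottle with the black cap, carry it over the rack and the draft shield, and finish while still holding it, upright and still, centred over the pan with its underside about one centimetre above it: the bottle must never touch the balance or its shield, and it is not put down. Leave the red weight and the other things on the worktop where they are.

Things in the scene. Friction and masses are not known exactly. Their poses are not given: they have to be found in the camera images.
- weight_blue_c (a point): Centre, half-way up, of the blue-banded steel check weight, upright on the pan at the start, up to 20 mm off its centre. 76 mm tall, about 0.35 kg; z up its axis. Body 38 mm in diameter, 43 mm tall; neck 16 mm thick; knob 24 mm in diameter, 19 to 38 mm above this point: pick it by the knob from above.
- weight_blue: The same loose blue weight, with a blue band round its body and a blue spot on its knob; origin at the centre of its underside, z up its axis.
- weight_red_c (a point): Centre, half-way up, of a red-banded weight of the same shape that stands in the red socket; leave it there.
- well_blue (a point): Centre of the mouth of the blue-labelled socket, level with its top, 36 mm above the worktop; z up. Fixed wooden block 66 x 66 x 30 mm with a round well 44 mm in diameter, 16 mm deep, chamfered 3 mm; blue strips on top and a blue plate on the robot's side. A weight fully home here has its underside 16 mm below this point, its centre 22 mm above it.
- tray: Fixed wooden tray of the weight store, 85 x 245 x 6 mm, at the robot's left; origin at the centre of its underside. On it the blue, red and yellow sockets stand in a row along its y, 76 mm between centres, in an order that changes.
- well_red (a point): Mouth of the red-labelled socket, made the same; the red weight stands in it (its top is then 60 mm above this point).
- well_yellow (a point): Mouth of the yellow-labelled socket, made the same; empty.
- bottle_c (a point): Centre, half-way up, of the loose amber bottle with a black cap, standing at the robot's right. 95 mm tall, 0.12 kg or so, z up its axis; body 48 mm in diameter up to 66 mm above its underside, cap 27 mm in diameter from 66 to 95 mm (18.5 to 47.5 mm above this point). Can be picked by the cap from above.
- amber_bottle: The same amber bottle; origin at the centre of its underside, z up.
- pan (a point): Centre of the top face of the balance's round steel pan, 90 mm in diameter, 58 mm above the worktop; z up. The pan is fixed. Round it, square to the balance, stands a draft shield of clear panels with a dark rim: 144 mm between opposite panels, rim 6 mm wide, its top 85 mm above the worktop and 27 mm above the pan.
- balance: The white balance, fixed: 230 mm along its x, 170 mm along its y, body top 45 mm above the worktop; origin at the centre of its underside, on the worktop; its display faces the robot at -x. The pan's centre lies 30 mm towards its +x.
- tube_stand: Bystander: grey foam rack with red-capped sample tubes, 64 x 121 x 101 mm tall, its length (own y) roughly along the robot's x, standing between the bottle and the balance; origin at the centre of its underside. Leave it alone.
- red_cup: Bystander: specimen cup with a red lid, 53 mm in diameter, 59 mm tall; origin under its centre. Leave it alone.
- stamp_1: Bystander: wooden rubber stamp, 52 x 26 x 72 mm tall; origin under its centre. Leave it alone.
- labels: Bystander: roll of blank white labels, 56 mm in diameter, 26 mm tall; origin under its centre. Leave it alone.
Things that resemble listed ones, but are neither listed nor needed, are in the scene too. Leave any green look-alike of the weight_blue alone. What is shaped like the amber_bottle but purple is not meant.

How it is judged:
On the way:
1. The blue weight stands fully home in the blue socket, let go (horizontal distance between weight_blue_c and well_blue below 0.006 m and z of weight_blue_c in the frame of well_blue between 0.017 and 0.027 m and angle between weight_blue_c's own z axis and vertical below 0.1 rad and contact force between the fingers and weight_blue below 0.1 N), for 0.2 s.
At the end, for the whole second after the job is handed in: Blue weight released in the blue socket: within 6 mm of its axis, seated height to 5 mm, upright to 0.1 rad. Amber bottle held still in the gripper within 12 mm of the pan centre, underside 3 to 20 mm above the pan, upright to 0.12 rad, not touching the balance (all of step 1 and horizontal distance between bottle_c and pan below 0.012 m and z of bottle_c in the frame of pan between 0.0505 and 0.0675 m and angle between bottle_c's own z axis and vertical below 0.12 rad and contact force between the fingers and amber_bottle above 0.5 N and contact force between amber_bottle and balance below 0.1 N and linear speed of amber_bottle below 0.02 m/s); the arm keeps its last pose, push and grip.
It fails at once if the bottle touches the balance, its pan or its shield (contact force between amber_bottle and balance above 0.3 N).
It fails at once if the red weight is moved more than 20 mm (distance of weight_red_c from where it was at the start of the episode above 0.02 m).
It fails at once if the tube rack, specimen cup, stamp or label roll is moved more than 30 mm (distance of any of tube_stand, red_cup, stamp_1, labels from where it was at the start of the episode above 0.03 m).
It also fails if it takes over 64 s, if anything falls off the work surface, if the arm or the gripper's body presses on something with over 40 N, if the wrist force passes 120 N, or if a joint passes its speed limit or range.

## Working session

There is one attempt and no reset: what is moved stays moved. The work goes in short steps, each a Python script; the robot and the scene stay as the last script left them, time stands still between calls to the robot, and variables do not carry over. Pictures are saved under pics/ and viewed, and the job is handed in when it is done.

```bash
ls; mkdir -p pics; python3 - <<'E'
from cell import manip,cams
import cv2,numpy as np
s=manip.state();print({k:np.round(v,3) for k,v in s.items()})
for n in ("scene","top","wrist"):
    d=cams.capture(n);cv2.imwrite(f"pics/{n}0.png",d["image"]);np.save(f"pics/{n}0.npy",d,allow_pickle=True)
    print(n,{k:np.round(v,3).tolist() for k,v in d.items() if k not in("image","z_map")})
print(manip.state()["clock"])
E
```

```text
pics
{'clock': np.float64(0.0), 'joint_pos': array([ 1.165,  0.265,  1.605,  0.   ,  1.274, -0.037]), 'joint_velocities': array([ 0.   ,  0.001,  0.   , -0.001, -0.   ,  0.   ]), 'tau': array([ 1.0000e-03, -5.0211e+01, -3.5688e+01,  7.3000e-02,  2.9000e-02,
       -0.0000e+00]), 'tool_pos': array([0.243, 0.629, 0.217]), 'tcp_rot': array([ 0.288,  1.552, -0.291]), 'contact_force': array([ 0.248, -0.52 ,  1.007]), 'moment': array([-0.022,  0.022, -0.007]), 'gripper_width': np.float64(0.088)}
scene {'intrinsics': [[544.889, 0.0, 276.904], [0.0, 544.889, 210.782], [0.0, 0.0, 1.0]], 'position': [-0.021, -0.958, 0.888], 'orientation': [-2.149, 0.559, -0.29]}
top {'intrinsics': [[468.931, 0.0, 274.525], [0.0, 468.931, 207.225], [0.0, 0.0, 1.0]], 'position': [0.23, -0.007, 1.576], 'orientation': [-2.119, 2.123, -0.216]}
wrist {'intrinsics': [[321.481, 0.0, 277.926], [0.0, 321.481, 210.152], [0.0, 0.0, 1.0]], 'T_tool_cam': [[-0.0, -0.315, 0.949, -0.167], [1.0, 0.0, 0.001, -0.001], [-0.0, 0.949, 0.315, -0.082], [0.0, 0.0, 0.0, 1.0]]}
0.15
```

View pics/scene0.png

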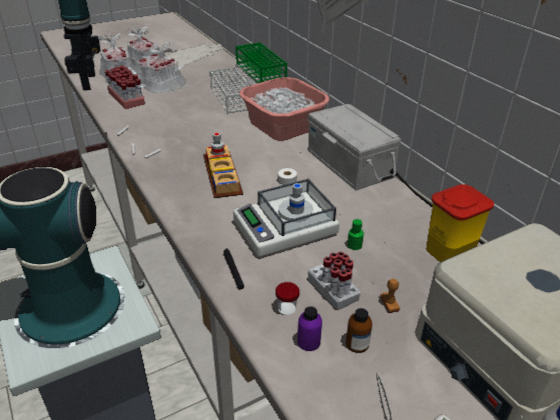

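View pics/top0.png

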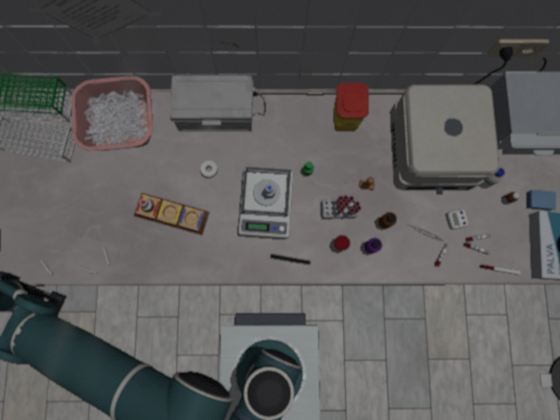

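View pics/wrist0.png

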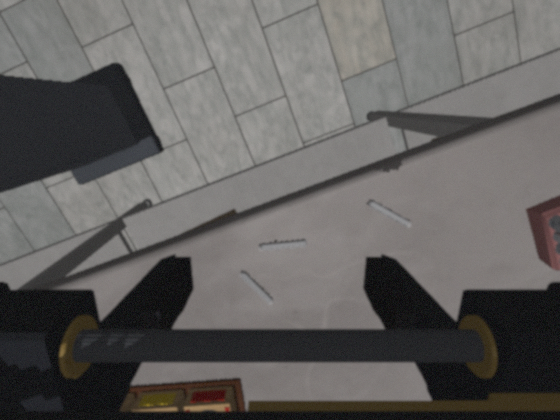

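The balance with the weight is at top ~(268,190), the store at ~(171,212), and the amber bottle at ~(387,220) beside the purple one at (373,245). I'll enlarge these.

```bash
python3 - <<'E'
import cv2,numpy as np
t=cv2.imread("pics/top0.png");s=cv2.imread("pics/scene0.png")
def crop(im,x,y,w,h,k,name):
    cv2.imwrite(name,cv2.resize(im[y:y+h,x:x+w],None,fx=k,fy=k,interpolation=cv2.INTER_CUBIC))
crop(t,130,150,170,100,4.5,"pics/t_a.png")
crop(t,300,150,120,110,5,"pics/t_b.png")
crop(s,190,125,160,130,4.5,"pics/s_a.png")
crop(s,260,210,150,150,4,"pics/s_b.png")
E
```

```text
(no output)
```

View pics/t_a.png

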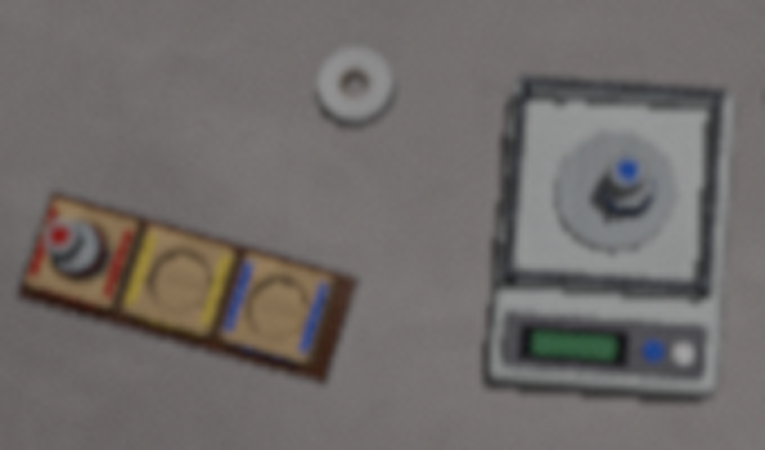

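View pics/t_b.png

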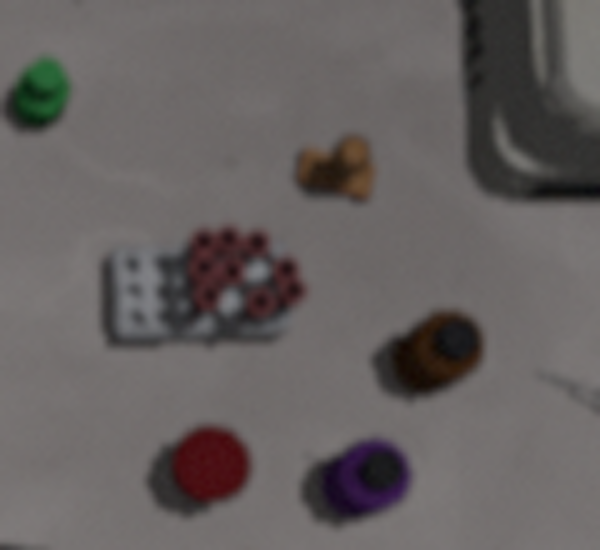

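View pics/s_a.png

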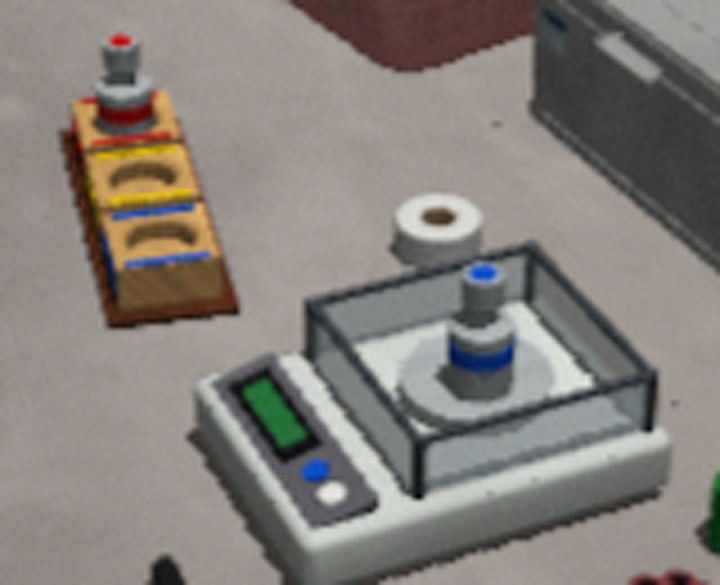

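View pics/s_b.png

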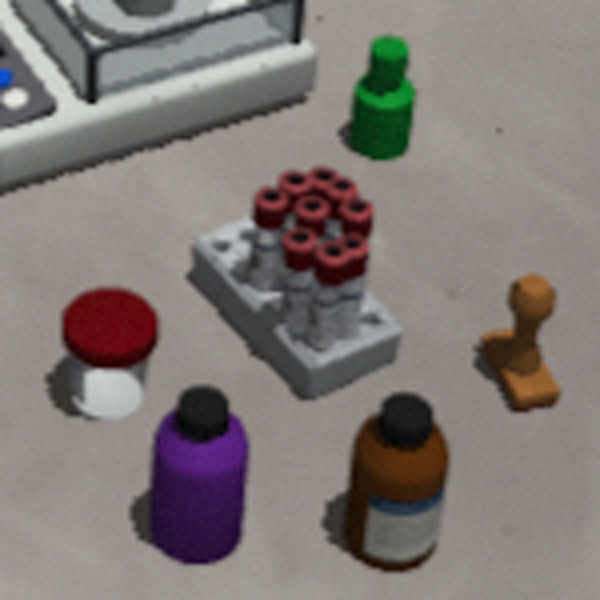

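```bash
cat > h.py <<'E'
import numpy as np,cv2
from scipy.spatial.transform import Rotation as R
def campose(d,s=None):
    if "T_tool_cam" in d:
        T=np.eye(4);T[:3,:3]=R.from_rotvec(s["tcp_rot"]).as_matrix();T[:3,3]=s["tool_pos"]
        T=T@d["T_tool_cam"];return T[:3,:3],T[:3,3]
    return R.from_rotvec(d["orientation"]).as_matrix(),np.array(d["position"])
def ray(d,uv,s=None):
    Rm,p=campose(d,s);K=d["intrinsics"]
    v=Rm@np.array([(uv[0]-K[0,2])/K[0,0],(uv[1]-K[1,2])/K[1,1],1.]);return p,v
def tri(rs):
    A=np.zeros((3,3));b=np.zeros(3)
    for p,v in rs:
        u=v/np.linalg.norm(v);M=np.eye(3)-np.outer(u,u);A+=M;b+=M@p
    x=np.linalg.solve(A,b)
    g=[np.linalg.norm(np.cross(v/np.linalg.norm(v),x-p)) for p,v in rs]
    return x,max(g)
def onz(d,uv,z,s=None):
    p,v=ray(d,uv,s);return p+v*(z-p[2])/v[2]
def dep(d,uv,s=None):
    p,v=ray(d,uv,s);u=int(round(uv[0]));w=int(round(uv[1]))
    z=np.median(d["z_map"][w-1:w+2,u-1:u+2]);return p+v*z
def proj(d,P,s=None):
    Rm,p=campose(d,s);c=Rm.T@(np.array(P)-p);K=d["intrinsics"];q=K@c;return q[:2]/q[2]
E
python3 - <<'E'
from h import *
t=np.load("pics/top0.npy",allow_pickle=True).item();s=np.load("pics/scene0.npy",allow_pickle=True).item()
T=lambda x,y:(x/4.5+130,y/4.5+150);S=lambda x,y:(x/4.5+190,y/4.5+125)
P={"blueknob":(T(628,170),S(484,273)),"redknob":(T(60,235),S(120,42)),"wellB":(T(280,306),S(162,239)),"wellY":(T(181,280),S(143,177)),
"pan":(T(615,190),S(476,383)),"cap":((391,218),(361.2,312)),
"shA(left far)":(T(525,82),S(532,246)),"shB(right far)":(T(728,95),S(653,376)),"shC(right near)":(T(705,292),S(418,436)),"shD(left near)":(T(508,280),S(310,303)),
"cup":((300+212/5,150+463/5),(260+110/4,210+322/4)),
"rack":((300+245/5,150+250/5),(260+322/4,210+215/4))}
for k,(a,b) in P.items():
    x,g=tri([ray(t,a),ray(s,b)]);print(k,np.round(x,4),"gap",round(g,4),"dep",np.round(dep(t,a),3),np.round(dep(s,b),3))
E
```

```text
blueknob [ 0.58   -0.0008  0.134 ] gap 0.0 dep [ 0.58  -0.001  0.136] [ 0.579 -0.003  0.136]
redknob [0.5414 0.4062 0.0951] gap 0.0007 dep [0.542 0.406 0.095] [0.539 0.403 0.097]
wellB [0.5    0.2577 0.0348] gap 0.0008 dep [0.504 0.26  0.017] [0.507 0.275 0.023]
wellY [0.5201 0.3314 0.0354] gap 0.0004 dep [0.524 0.335 0.018] [0.527 0.349 0.024]
pan [0.5843 0.0095 0.0506] gap 0.0007 dep [0.573 0.009 0.102] [ 0.567 -0.016  0.073]
cap [ 0.4907 -0.3916  0.0928] gap 0.0012 dep [ 0.489 -0.391  0.094] [ 0.49  -0.394  0.095]
shA(left far) [0.6595 0.0745 0.0835] gap 0.0009 dep [0.659 0.075 0.081] [0.658 0.071 0.086]
shB(right far) [ 0.6475 -0.0736  0.0863] gap 0.0004 dep [ 0.671 -0.078  0.002] [ 0.651 -0.068  0.081]
shC(right near) [ 0.5039 -0.0567  0.0856] gap 0.0024 dep [ 0.507 -0.057  0.056] [ 0.506 -0.057  0.085]
shD(left near) [0.5131 0.085  0.084 ] gap 0.0023 dep [0.514 0.087 0.068] [0.515 0.084 0.085]
cup [ 0.4148 -0.2378  0.0552] gap 0.0002 dep [ 0.415 -0.237  0.059] [ 0.413 -0.241  0.059]
rack [ 0.5439 -0.2555  0.0917] gap 0.0057 dep [ 0.549 -0.258  0.095] [ 0.538 -0.255  0.092]
```

```bash
cat >> h.py <<'E'
def down(yaw=0.):
    # tool x down, tool z = horizontal (cos yaw, sin yaw)
    z=np.array([np.cos(yaw),np.sin(yaw),0]);x=np.array([0,0,-1.]);y=np.cross(z,x)
    return R.from_matrix(np.stack([x,y,z],1)).as_rotvec()
def snap(name):
    from cell import manip,cams
    s=manip.state();d=cams.capture("wrist");cv2.imwrite(f"pics/{name}.png",d["image"]);d["s"]=s
    np.save(f"pics/{name}.npy",d,allow_pickle=True);return d
E
python3 - <<'E'
from h import *
from cell import manip
manip.move_pose([0.50,0.2577,0.18],down(0));snap("w_well")
print(np.round(manip.state()["tool_pos"],4),manip.state()["clock"])
manip.move_pose([0.50,0.295,0.22],down(0));snap("w_well2")
manip.move_pose([0.58,-0.03,0.26],down(0));snap("w_pan1")
manip.move_pose([0.58,0.0,0.22],down(0));snap("w_pan2")
s=manip.state();print(np.round(s["tool_pos"],4),np.round(s["contact_force"],2),s["clock"])
ims=[cv2.imread(f"pics/{n}.png") for n in("w_well","w_well2","w_pan1","w_pan2")]
E
```

```text
[0.4999 0.2586 0.1802] 1.8583
[0.5796 0.0009 0.2196] [ 0.63  1.   -0.81] 3.9333
```

View pics/w_well.png

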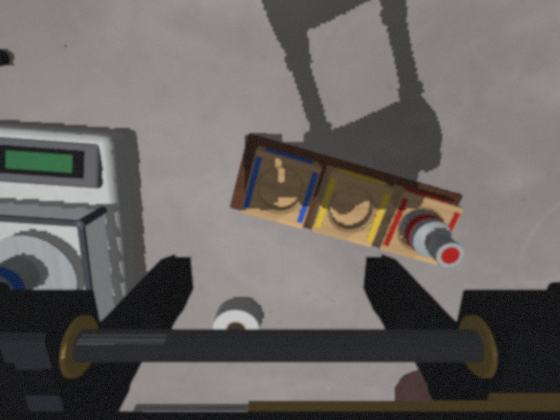

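View pics/w_well2.png

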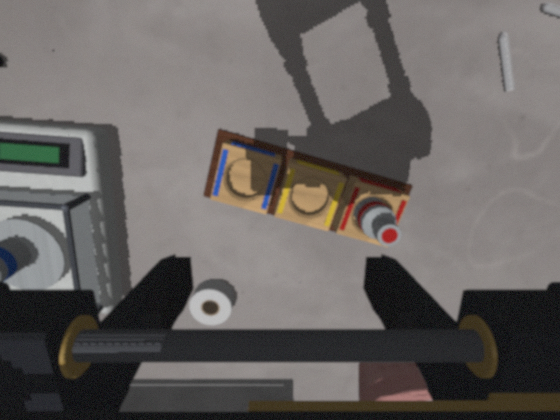

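View pics/w_pan1.png

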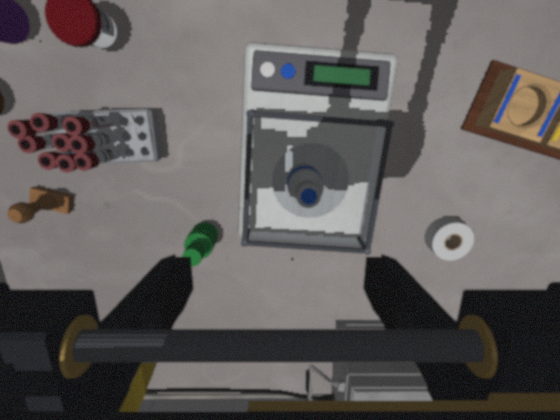

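View pics/w_pan2.png

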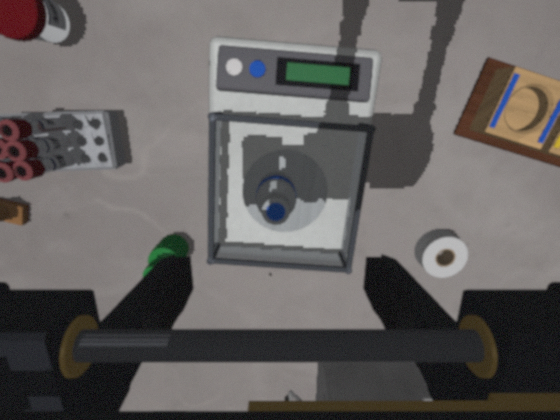

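```bash
python3 - <<'E'
import cv2
def crop(n,x,y,w,h,k):
    im=cv2.imread(f"pics/{n}.png");cv2.imwrite(f"pics/{n}_c.png",cv2.resize(im[y:y+h,x:x+w],None,fx=k,fy=k,interpolation=cv2.INTER_CUBIC))
crop("w_well",230,130,110,95,7);crop("w_well2",200,125,100,90,6.5)
crop("w_pan1",235,100,165,155,3.8);crop("w_pan2",200,100,180,180,3.3)
E
```

```text
(no output)
```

View pics/w_well_c.png

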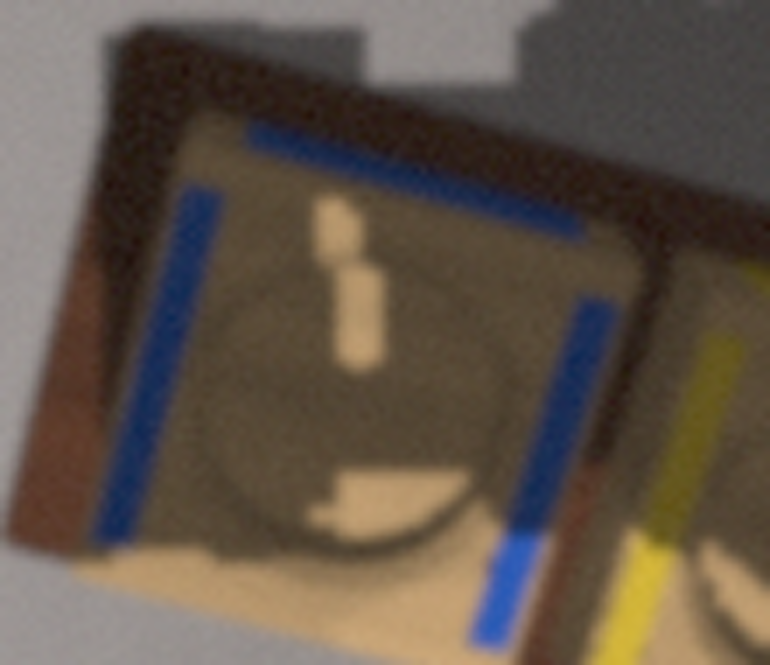

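View pics/w_well2_c.png

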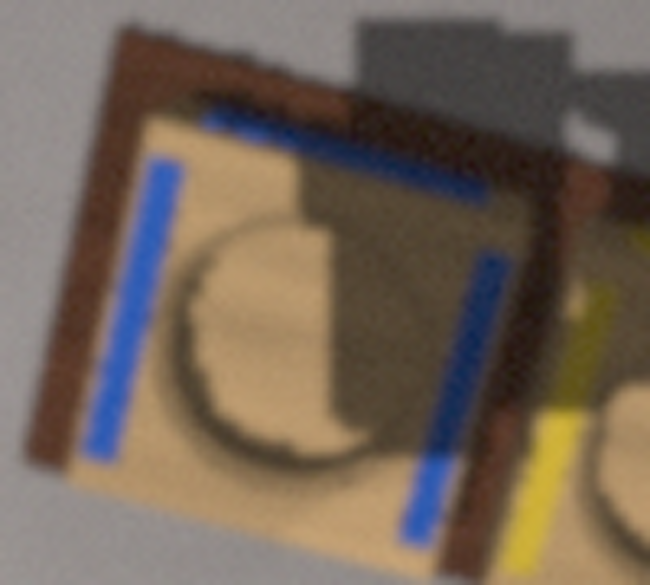

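View pics/w_pan1_c.png

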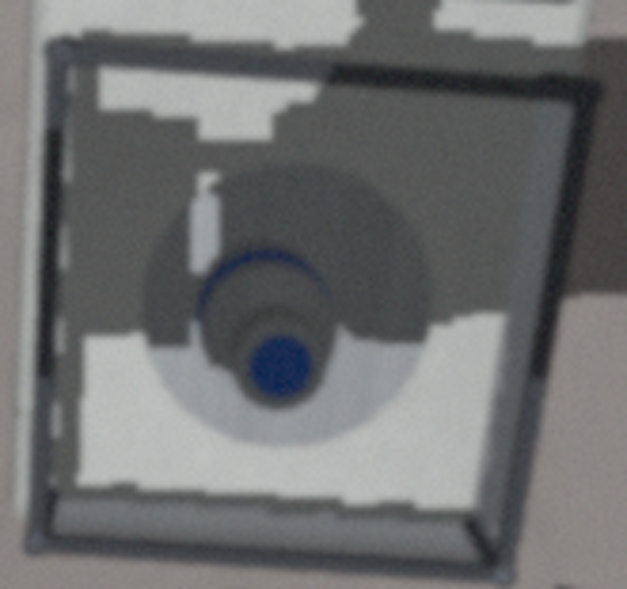

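View pics/w_pan2_c.png

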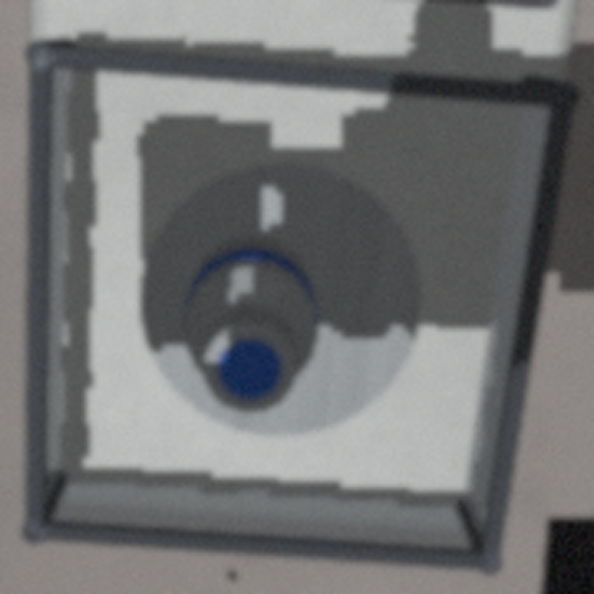

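```bash
python3 - <<'E'
from h import *
L=lambda n:np.load(f"pics/{n}.npy",allow_pickle=True).item()
a,b,c,d=L("w_well"),L("w_well2"),L("w_pan1"),L("w_pan2")
t=np.load("pics/top0.npy",allow_pickle=True).item();s0=np.load("pics/scene0.npy",allow_pickle=True).item()
C=lambda x,y:(x/3.8+235,y/3.8+100);D=lambda x,y:(x/3.3+200,y/3.3+100)
A=lambda x,y:(x/7+230,y/7+130);B=lambda x,y:(x/6.5+200,y/6.5+125)
def go(n,d1,p1,d2,p2,z):
    x,g=tri([ray(d1,p1,d1["s"]),ray(d2,p2,d2["s"])])
    print(n,np.round(x,4),"gap",round(g,4),"onz",np.round(onz(d1,p1,z,d1["s"])[:2],4),np.round(onz(d2,p2,z,d2["s"])[:2],4))
go("well",a,A(350,412),b,B(296,351),.036)
go("wellstripL",a,A(156,366),b,B(132,310),.036)
go("wellstripR",a,A(543,472),b,B(455,400),.036)
go("knob",c,C(280,364),d,D(250,370),.134)
go("pan",c,C(287,304),d,D(281,299),.058)
for i,(p,q) in enumerate(zip([(55,48),(590,85),(505,575),(35,545)],[(40,53),(565,92),(488,562),(35,532)])): go(f"sh{i}",c,C(*p),d,D(*q),.085)
E
```

```text
well [0.5002 0.2602 0.0304] gap 0.0003 onz [0.4984 0.2602] [0.4993 0.2606]
wellstripL [0.4924 0.2325 0.0342] gap 0.0002 onz [0.4917 0.2327] [0.4922 0.2328]
wellstripR [0.5079 0.288  0.035 ] gap 0.0003 onz [0.5073 0.2879] [0.5079 0.2879]
knob [ 0.5793 -0.0006  0.1368] gap 0.0004 onz [ 5.798e-01 -5.000e-04] [ 5.806e-01 -5.000e-04]
pan [0.5826 0.0089 0.0562] gap 0.0001 onz [0.5821 0.0087] [0.5822 0.0089]
sh0 [ 0.5063 -0.0587  0.0809] gap 0.0003 onz [ 0.506  -0.0584] [ 0.5065 -0.0579]
sh1 [0.5155 0.0843 0.0894] gap 0.0004 onz [0.5154 0.0857] [0.5162 0.0856]
sh2 [0.6574 0.0733 0.0918] gap 0.0003 onz [0.6609 0.0756] [0.6609 0.0748]
sh3 [ 0.6518 -0.0686  0.083 ] gap 0.0001 onz [ 0.6509 -0.0684] [ 0.6509 -0.0681]
```

```bash
python3 - <<'E'
from h import *
from cell import manip
manip.set_gripper(0.06,30)
manip.move_pose([0.5802,-0.0007,0.17],down(0))
manip.move_linear([0.5802,-0.0007,0.1055],rate=0.08)
s=manip.state();print(np.round(s["tool_pos"],4),np.round(s["contact_force"],2))
manip.set_gripper(0.0,30)
s=manip.state();print(s["gripper_width"],np.round(s["tool_pos"],4),np.round(s["contact_force"],2),s["clock"])
manip.move_linear([0.5802,-0.0007,0.20],rate=0.1)
s=manip.state();print(s["gripper_width"],np.round(s["tool_pos"],4),np.round(s["contact_force"],2),s["clock"])
snap("w_held")
from cell import cams
for n in("scene",):
    d=cams.capture(n);cv2.imwrite("pics/sc_held.png",cv2.resize(d["image"][100:270,200:380],None,fx=3.3,fy=3.3))
E
```

```text
[ 0.5807 -0.0007  0.1059] [-0.81 -0.24 -0.41]
0.02200575187832245 [ 0.5803 -0.0006  0.1056] [0.08 1.07 0.13] 6.45
0.02255421999129402 [ 0.5795 -0.0007  0.199 ] [ 0.53 -1.29 -2.71] 7.5417
```

View pics/w_held.png

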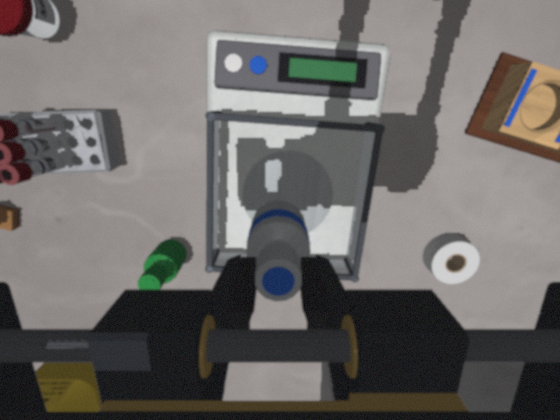

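View pics/sc_held.png

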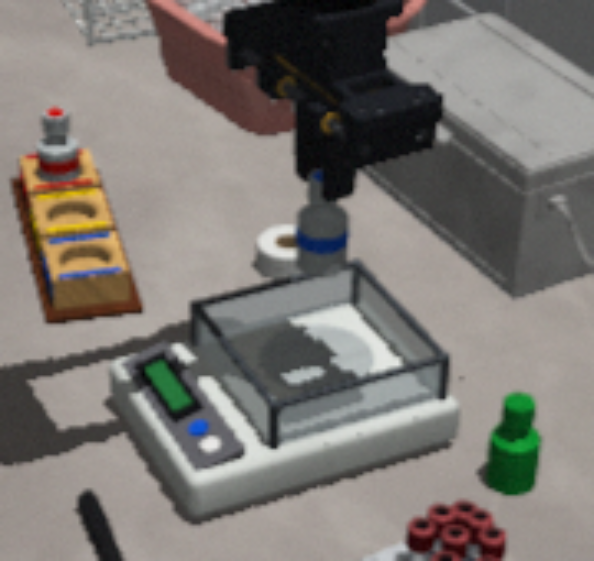

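The weight is held upright (blue spot at wrist pixel (278,281)) and the pan is empty. Next I'll compute the in-hand offset and move over the socket.

```bash
python3 - <<'E'
from h import *
from cell import manip
d=np.load("pics/w_held.npy",allow_pickle=True).item()
z=d["s"]["tool_pos"][2]+0.0285
off=onz(d,(278,281),z,d["s"])-d["s"]["tool_pos"];print("off",np.round(off,4),np.round(dep(d,(278,281),d["s"]),4))
manip.move_linear([0.4997,0.2600,0.19],rate=0.2)
manip.move_linear([0.4997,0.2600,0.125],rate=0.12)
manip.dwell(0.3)
d=snap("w_over");s=manip.state();print(np.round(s["tool_pos"],4),np.round(s["tcp_rot"],3),np.round(down(0),3),s["clock"])
cv2.imwrite("pics/w_over_c.png",cv2.resize(d["image"][120:320,200:400],None,fx=3,fy=3,interpolation=cv2.INTER_CUBIC))
from cell import cams
d=cams.capture("scene");cv2.imwrite("pics/sc_over.png",cv2.resize(d["image"][90:210,160:300],None,fx=5,fy=5,interpolation=cv2.INTER_CUBIC));np.save("pics/sc_over.npy",d,allow_pickle=True)
E
```

```text
off [-0.0001 -0.0004  0.0285] [ 0.5788 -0.0011  0.2283]
[0.5001 0.2603 0.1257] [0.00e+00 1.57e+00 1.00e-03] [0.    1.571 0.   ] 10.2
```

View pics/w_over_c.png

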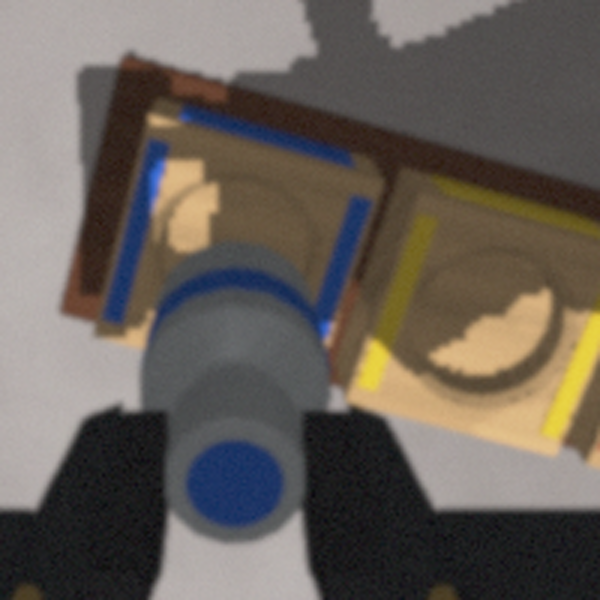

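View pics/sc_over.png

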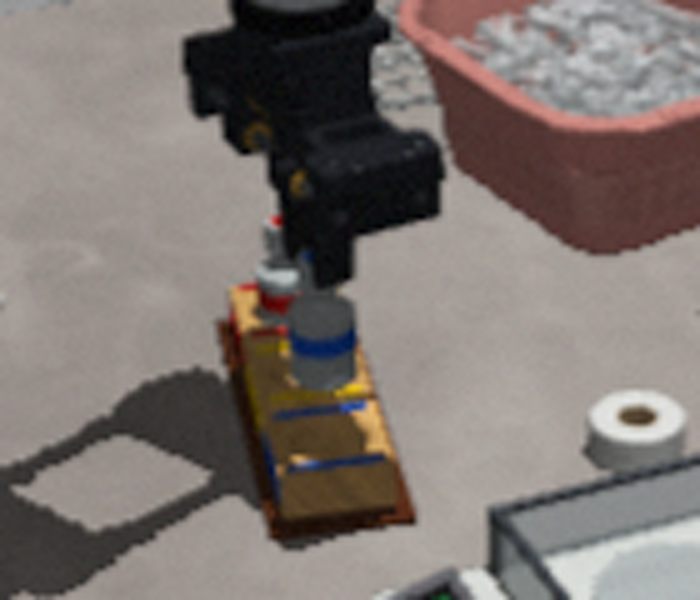

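```bash
python3 - <<'E'
from h import *
d=np.load("pics/w_over.npy",allow_pickle=True).item()
print(d["s"]["tool_pos"],onz(d,(278.8,206.3),.036,d["s"]), onz(d,(200+235/3,120+483/3),d["s"]["tool_pos"][2]+.0285,d["s"]))
E
```

```text
[0.50028855 0.26029566 0.12592844] [0.49976282 0.26071889 0.036     ] [0.50004861 0.26006231 0.15442844]
```

```bash
python3 - <<'E'
from h import *
from cell import manip
p=np.array([0.4997,0.2604,0])
for z in(0.086,0.078,0.0715,0.069,0.0675):
    manip.move_linear([p[0],p[1],z],rate=0.05)
    s=manip.state();f=s["contact_force"];print(z,np.round(s["tool_pos"],4),np.round(f,1),np.round(s["moment"],2),s["clock"])
    if f[2]>8 or abs(f[:2]).max()>10: break
E
```

```text
0.086 [0.5    0.2605 0.0863] [ 1.1 -0.6 -2.6] [0.03 0.07 0.04] 11.1833
0.078 [0.4992 0.2601 0.0775] [-0.2  0.3 -3.4] [ 0.1  -0.09  0.03] 11.4917
0.0715 [0.4992 0.2602 0.0709] [-0.6 -0.1 -3.6] [ 0.01 -0.05 -0.01] 11.775
0.069 [0.4996 0.2604 0.0688] [-0.2  0.1 -3.9] [ 0.02 -0.03 -0.01] 12.025
0.0675 [0.5    0.2605 0.0677] [-0.   0.6 -3.3] [ 0.06 -0.   -0.01] 12.275
```

```bash
python3 - <<'E'
from h import *
from cell import manip
p=np.array([0.4997,0.2604,0])
for z in(0.0665,0.0655,0.0645):
    manip.move_linear([p[0],p[1],z],rate=0.05)
    s=manip.state();f=s["contact_force"];print(z,np.round(s["tool_pos"],4),np.round(f,1),s["clock"])
    if f[2]>-1.5 : break
manip.set_gripper(0.04)
manip.move_linear([p[0],p[1],0.13],rate=0.1)
manip.dwell(.2)
d=snap("w_set");s=manip.state();print(s["clock"],np.round(s["contact_force"],1))
# knob
cv2.imwrite("pics/w_set_c.png",cv2.resize(d["image"][120:320,200:400],None,fx=3,fy=3,interpolation=cv2.INTER_CUBIC))
from cell import cams
d=cams.capture("scene");cv2.imwrite("pics/sc_set.png",cv2.resize(d["image"][90:210,160:300],None,fx=5,fy=5,interpolation=cv2.INTER_CUBIC));np.save("pics/sc_set.npy",d,allow_pickle=True)
E
```

```text
0.0665 [0.5004 0.2607 0.0676] [-0.6  0.2  5.6] 12.525
14.0083 [ 0.   0.1 -0.6]
```

View pics/w_set_c.png

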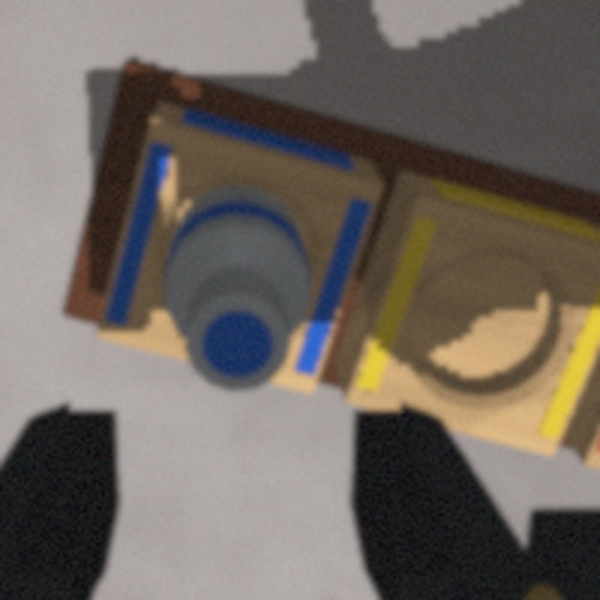

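View pics/sc_set.png

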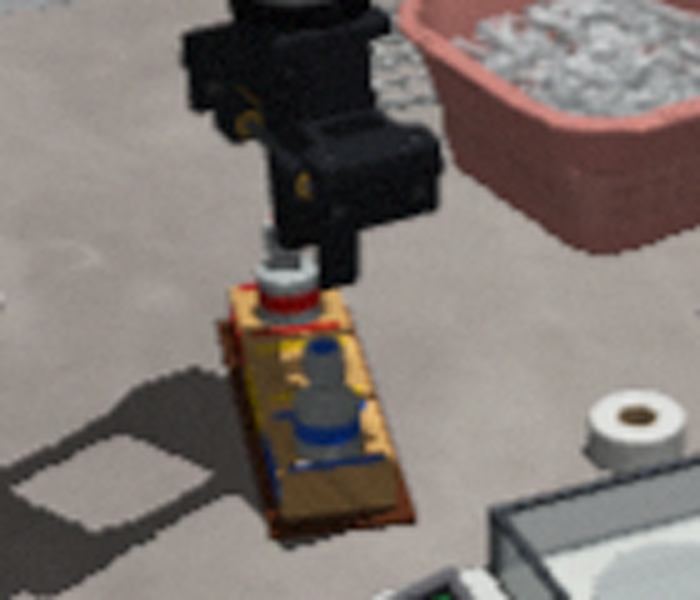

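```bash
python3 - <<'E'
from h import *
from cell import manip
d=np.load("pics/w_set.npy",allow_pickle=True).item();sc=np.load("pics/sc_set.npy",allow_pickle=True).item()
w=(279,234.3);q=(224.8,159)
print(tri([ray(d,w,d["s"]),ray(sc,q)]),dep(d,w,d["s"]),dep(sc,q))
manip.move_linear([0.4997,0.2604,0.24],rate=0.25)
manip.move_pose([0.47,-0.36,0.24],down(0));manip.dwell(.2);snap("w_b1")
manip.move_pose([0.49,-0.40,0.20],down(0));manip.dwell(.2);snap("w_b2")
s=manip.state();print(np.round(s["tool_pos"],4),s["clock"])
E
```

```text
(array([0.49983123, 0.26036209, 0.09681449]), np.float64(0.00028774176658929546)) [0.49942462 0.26040238 0.09705037] [0.49961709 0.25920459 0.097648  ]
[ 0.4904 -0.3999  0.2016] 17.7167
```

View pics/w_b1.png

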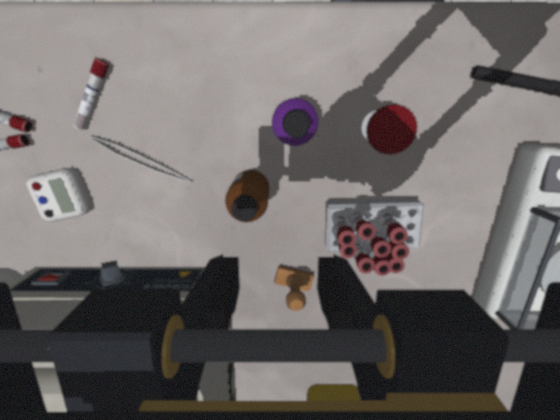

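View pics/w_b2.png

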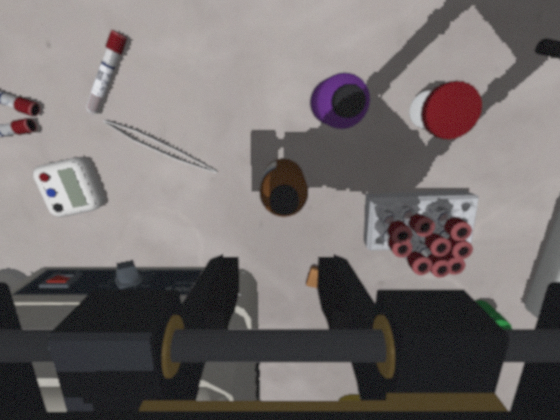

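```bash
python3 - <<'E'
from h import *
L=lambda n:np.load(f"pics/{n}.npy",allow_pickle=True).item()
for n in("b1","b2"):
    im=cv2.imread(f"pics/w_{n}.png");x,y=((215,160) if n=="b1" else (245,145))
    cv2.imwrite(f"pics/{n}_c.png",cv2.resize(im[y:y+75,x:x+75],None,fx=6,fy=6,interpolation=cv2.INTER_CUBIC))
t=np.load("pics/top0.npy",allow_pickle=True).item();s=np.load("pics/scene0.npy",allow_pickle=True).item()
for d in(t,s):
    K=d["intrinsics"];v,u=np.mgrid[0:420,0:560];z=d["z_map"]
    Rm,p=campose(d);P=np.stack([(u-K[0,2])/K[0,0]*z,(v-K[1,2])/K[1,1]*z,z],-1)@Rm.T+p
    m=(z>0)&(P[...,2]>0.11)&(P[...,0]>.45)&(P[...,0]<.75)&(P[...,1]>-.75)&(P[...,1]<-.25)
    Q=P[m];print(len(Q),Q.min(0),Q.max(0))
    k=(np.hypot(Q[:,0]-.49,Q[:,1]+.39)).argmin();print(Q[k])
E
```

```text
4978 [ 0.60247871 -0.74983835  0.11020453] [ 0.74982777 -0.42434695  0.21071331]
[ 0.60617111 -0.45245129  0.115983  ]
13361 [ 0.59877363 -0.74203666  0.11000671] [ 0.74995603 -0.43103413  0.21153611]
[ 0.60397452 -0.45373396  0.19152998]
```

View pics/b1_c.png

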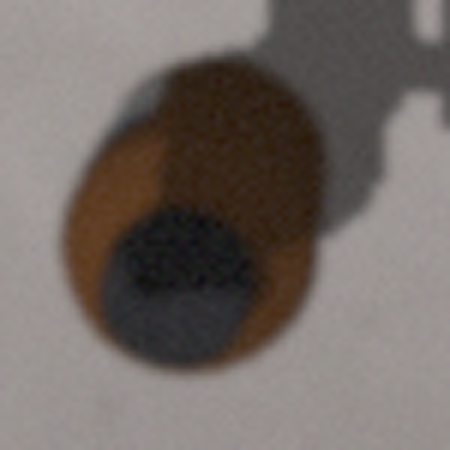

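View pics/b2_c.png

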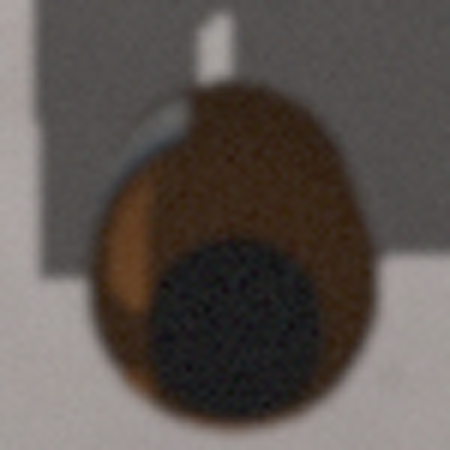

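```bash
python3 - <<'E'
from h import *
L=lambda n:np.load(f"pics/{n}.npy",allow_pickle=True).item()
a,b=L("w_b1"),L("w_b2")
p,q=(245,207.8),(284.3,200.3)
print(tri([ray(a,p,a["s"]),ray(b,q,b["s"])]),onz(a,p,.095,a["s"]),onz(b,q,.095,b["s"]),dep(a,p,a["s"]),dep(b,q,b["s"]))
E
```

```text
(array([ 0.49302388, -0.39445193,  0.08326341]), np.float64(0.00013100959488078468)) [ 0.48907652 -0.39321815  0.095     ] [ 0.48963057 -0.39466396  0.095     ] [ 0.4890515  -0.39320992  0.09507703] [ 0.48949856 -0.3946728   0.09543918]
```

```bash
python3 - <<'E'
from h import *
from cell import manip,cams
def st(l):
    s=manip.state();print(l,np.round(s["tool_pos"],4),np.round(s["contact_force"],1),round(s["gripper_width"],4),s["clock"])
b=[0.4893,-0.3942]
manip.set_gripper(0.05,25)
manip.move_linear([*b,0.12],rate=0.12)
manip.move_linear([*b,0.0715],rate=0.06);st("at")
manip.set_gripper(0.0,25);st("grip")
manip.move_linear([*b,0.15],rate=0.08);st("up")
manip.move_linear([*b,0.25],rate=0.15);st("up")
manip.dwell(.2)
d=snap("w_bh")
d=cams.capture("scene");cv2.imwrite("pics/sc_bh.png",cv2.resize(d["image"][150:380,230:430],None,fx=2.6,fy=2.6,interpolation=cv2.INTER_CUBIC));np.save("pics/sc_bh.npy",d,allow_pickle=True)
E
```

```text
at [ 0.4896 -0.3945  0.0719] [ 0.6 -0.9 -0.3] 0.0501 19.85
grip [ 0.4895 -0.3944  0.0719] [0.3 0.3 1.4] 0.0247 20.3667
up [ 0.4888 -0.3938  0.1492] [-0.5 -0.7 -1. ] 0.025 21.5
up [ 0.4888 -0.3938  0.2488] [ 0.  -0.7 -1.4] 0.0247 22.3167
```

View pics/w_bh.png

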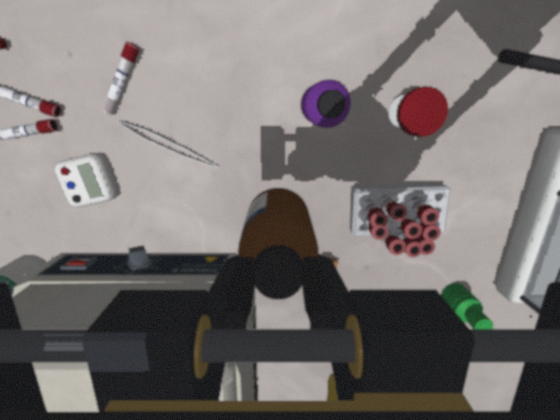

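View pics/sc_bh.png

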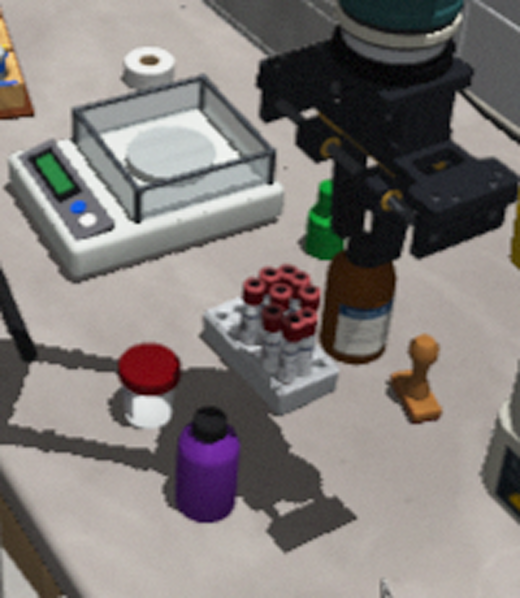

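The bottle is held upright with its cap centred in the jaws at (278,272), and the bystanders haven't moved. Now I'll carry it high to the pan.

```bash
python3 - <<'E'
from h import *
from cell import manip,cams
def st(l):
    s=manip.state();print(l,np.round(s["tool_pos"],4),np.round(s["contact_force"],1),round(s["gripper_width"],4),s["clock"])
t=[0.5822,0.0088]
manip.move_linear([*t,0.25],rate=0.15);st("over")
manip.move_linear([*t,0.19],rate=0.08);manip.dwell(.4);st("hover")
d=snap("w_bp");cv2.imwrite("pics/w_bp_c.png",cv2.resize(d["image"][90:330,170:400],None,fx=2.5,fy=2.5,interpolation=cv2.INTER_CUBIC))
d=cams.capture("scene");cv2.imwrite("pics/sc_bp.png",cv2.resize(d["image"][130:260,220:350],None,fx=4.5,fy=4.5,interpolation=cv2.INTER_CUBIC));np.save("pics/sc_bp.npy",d,allow_pickle=True)
E
```

```text
over [0.5821 0.0083 0.25  ] [ 0.8  0.6 -1.4] 0.0247 25.525
hover [0.5823 0.0088 0.1903] [ 0.4 -0.7 -1.2] 0.0246 26.825
```

View pics/w_bp_c.png

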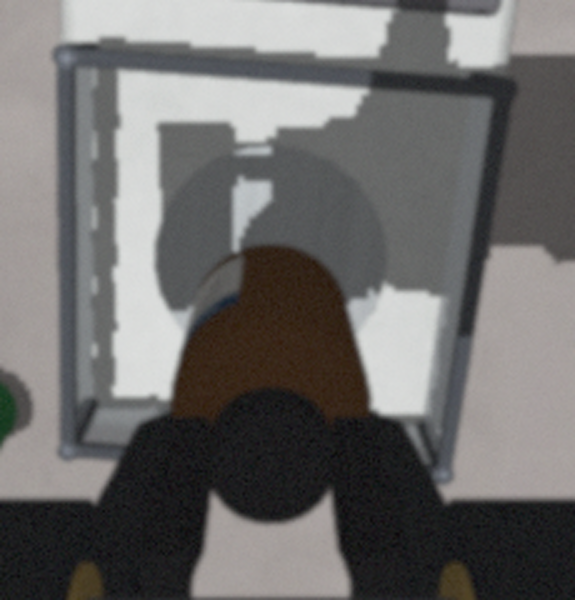

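View pics/sc_bp.png

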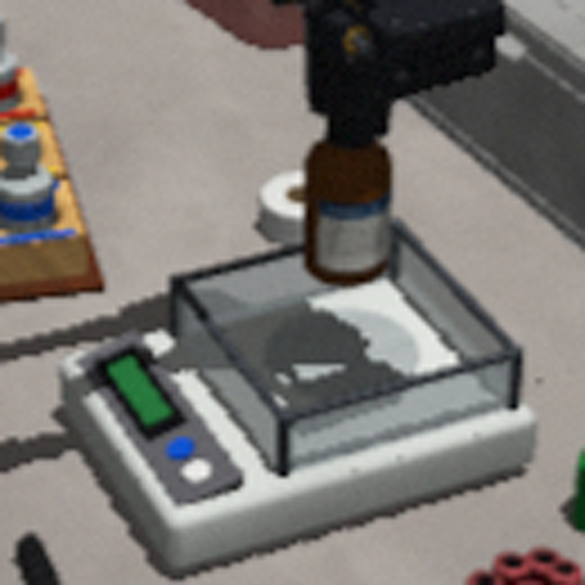

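```bash
python3 - <<'E'
from h import *
d=np.load("pics/w_bp.npy",allow_pickle=True).item();sc=np.load("pics/sc_bp.npy",allow_pickle=True).item()
print("pan",onz(d,(278.8,193.2),.058,d["s"]))
a=np.linspace(0,6.283,60)
for z in(.114,.119,.124):
    P=np.array([(proj(sc,[.5823+.024*np.cos(t),.0088+.024*np.sin(t),z])-[220,130])*4.5 for t in a])
    print(z,P.min(0),P.max(0))
E
```

```text
pan [0.58206071 0.00927372 0.058     ]
0.114 [299.98716592 247.05022673] [385.52030178 295.16297507]
0.119 [300.12966103 239.71079981] [385.84756898 287.71958159]
0.124 [300.2727734  232.34003782] [386.17625348 280.2435006 ]
```

```bash
python3 - <<'E'
from h import *
from cell import manip,cams
def st(l):
    s=manip.state();print(l,np.round(s["tool_pos"],4),np.round(s["contact_force"],1),round(s["gripper_width"],4),s["clock"])
t=[0.5821,0.0089]
manip.move_linear([*t,0.155],rate=0.05);st("a")
manip.move_linear([*t,0.1395],rate=0.03);manip.dwell(.6);st("b")
manip.dwell(.3);st("c")
d=snap("w_fin")
d=cams.capture("scene");cv2.imwrite("pics/sc_fin.png",cv2.resize(d["image"][120:260,190:350],None,fx=4.5,fy=4.5,interpolation=cv2.INTER_CUBIC))
cv2.imwrite("pics/sc_finfull.png",d["image"])
a=np.linspace(0,6.283,60)
for z in(.063,.068,.073):
    P=np.array([(proj(d,[.5821+.024*np.cos(t),.0089+.024*np.sin(t),z])-[190,120])*4.5 for t in a]);print(z,P.min(0),P.max(0))
E
```

```text
a [0.5823 0.0089 0.1552] [ 0.5  0.2 -1.3] 0.0248 27.775
b [0.5821 0.0089 0.1395] [ 0.3  0.2 -1.2] 0.0248 29.0417
c [0.5821 0.0089 0.1395] [-0.1 -1.  -1.5] 0.0252 29.3417
0.063 [433.17861226 365.17690027] [516.8722472  414.27671383]
0.068 [433.31421036 358.14596364] [517.1847471  407.15480616]
0.073 [433.45038315 351.08564851] [517.49857112 400.00230769]
```

View pics/sc_fin.png

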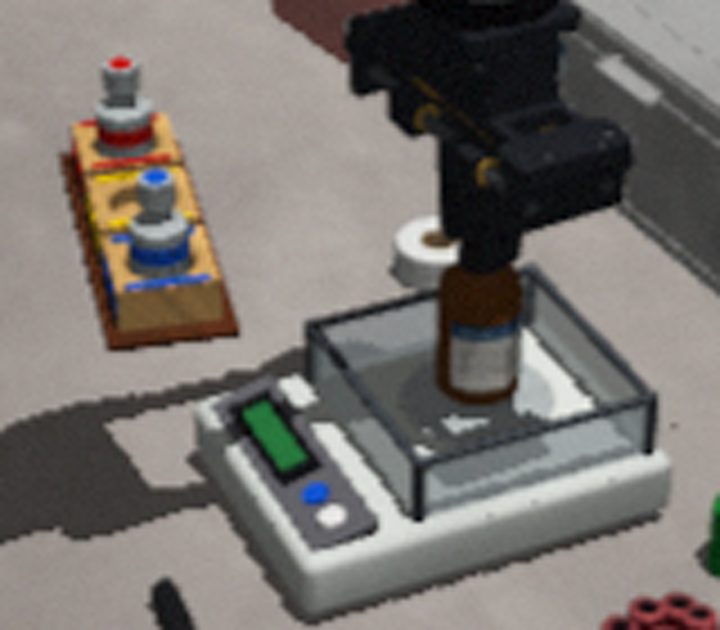

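View pics/w_fin.png

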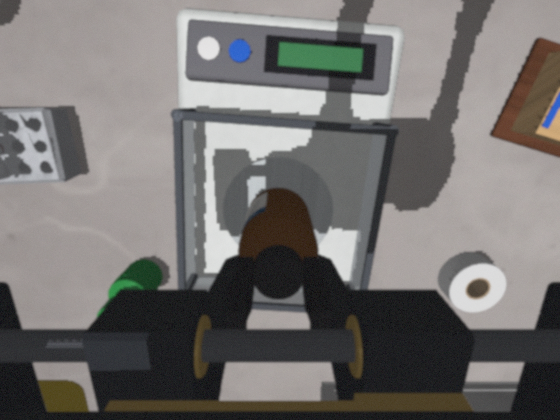

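View pics/sc_finfull.png

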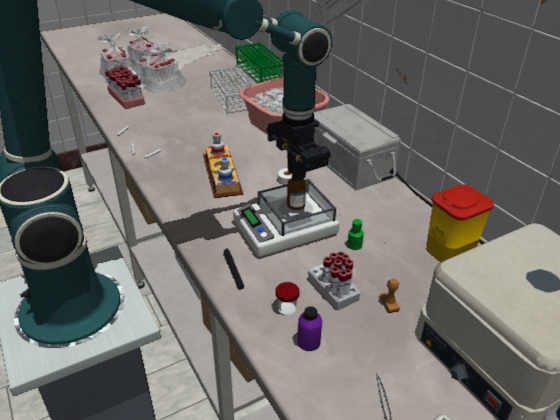

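The bottle's underside is at crop row ~405, so z ≈ 0.069, about 11 mm above the pan and centred. The blue weight stands in its socket, and the bystanders are where they were. Handing in.

```bash
python3 -c "
from cell import order,manip
order.close_job();s=manip.state();print(s['tool_pos'],s['gripper_width'],s['clock'])"
```

```text
the job is handed in; nothing more can be done
the job is handed in; nothing more can be done
```

The job is handed in. The blue weight is released in its blue socket, and the amber bottle is held over the pan. No verdict was reported.

- **Blue weight:** it stands fully home. Its top measured z = 0.097 m (0.096 expected), and its axis is within about 1 mm of the measured socket centre at (0.500, 0.260).
- **Amber bottle:** I picked it by the cap and carried it over the rack and shield with its underside about 0.18 m up. It is now still and upright, with the tool at (0.582, 0.009, 0.1395) and the pan centre measured at (0.582, 0.009). The underside is about 11 mm above the pan, and the only force on the wrist was roughly the bottle's weight (about 1.3 N).
- **Other things:** in the last scene picture the red weight and all the bystanders were where they started. The clock read about 29.4 s of the 64 s allowed.
- **Measurements that disagreed:**
  - Triangulating the cap from two wrist views gave its height as 0.083 m, because the two positions were too close together. The depth readings gave 0.095 m and the fixed cameras 0.093 m, so I used 0.095 m.
  - The fixed cameras put the socket about 2.6 mm from the wrist camera's position in y, and I used the wrist value.

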